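# Pull the homogeniser pestle from its glass tube and hang it on the rack

## Robot

A 6-joint arm with a two-finger parallel gripper is mounted at the origin on the work surface; the furniture and walls round the work are solid. World frame = base frame: x ahead of the robot, y to its left, z up, the work surface at z = 0. Lengths are in m, angles in rad, forces in N, time in s.
With the tool pointing down it reaches from about 0.35 to 0.85 m from the base axis. Payload 8.1 kg.
Tool frame: the origin (TCP) lies at the very end of the fingers, on their centre line; the grasp point (between the pads) lies robot.tcp_to_grasp behind it (robot.tcp_to_grasp is the distance from the TCP to the grasp point, in m); z points along the fingers, y is the line along which they close (so a half turn about z gives the same grasp; the last joint's range is limited). The gripper opens to 93 mm and grips with 3 to 60 N. Pads are 15 mm wide; open, the fingers measure 128 mm over their backs; the gripper's body (75 mm by 188 mm) begins 65 mm behind the grasp point.
Start: joints at [1.239, 0.13, 1.488, -0, 1.523, -0.085], TCP at [0.147, 0.582, 0.219] pointing down, gripper open.
Joint ranges: [-2.96, 2.96], [-0.89, 2.26], [0.02, 2.5], [-1.34, 4.48], [0, 2.73], [-2.66, 2.66]. Speed limits (rad/s): [2.39, 2.39, 2.79, 3.14, 3.14, 3.14].

## Interface

Orientations are given as a rotation vector (axis times angle).
In Python, from plant import robot gives the robot as it stands. The module is installed in compiled form; this text tells all that it offers.
- The arm moves only by the shell command python3 -m pendant 'ROWS' [FORCE]. ROWS is JSON, a list that holds one entry, the list of rows, each a list of 5 numbers: the opening, from 0 (shut) to 1 (fully open), then the shift along the tool's x, y, z in cm, then the turn about the tool's z in degrees. In form: [[[fingers, x, y, z, roll], ...]]. A call has 1 to 8 rows; each row shifts and turns the commanded pose from where the row before left it, along the tool's axes as they then stand; what a row does not reach is not made up. A row lasts 1/10 s, in which the tool goes at most 50 mm and 8.59 degrees, less where a joint would pass 70% of its speed; a pose out of reach is approached as far as the arm can. A call is refused whole if a number of a shift passes 5 or a number of a turn 8.59, either way. A call with a gripper value outside its range is refused whole. The fingers move at their own pace and stop on an object; FORCE is the grip in N (left out, the last holds). Time passes only in rows, so rows that do not move let the fingers close. It gives the time, the measured TCP pose, the force, the opening and the grip force at its end, in the units of the state.
- robot.read_state(): the state, without advancing time (a new reading comes with each control period).
- robot.read_camera(name): name is "scene" or "top"; returns a dict with "img" (420x560x3 uint8, blue, green, red), "K" (3x3 intrinsics, pixels), "k1" (the pictures are not rectified: a ray, as slopes to the right and down, at radius r is drawn at 1 + k1 r^2 times it, then the intrinsics apply), "pose" (4x4, takes a point from camera to world coordinates). Camera axes: x right, y up, looking along -z (the intrinsics and any distortion apply to the point x, -y, -z); pixel columns grow to the right and rows downward; lengths in m; the calibration is good to about 2 mm. A picture is of the moment at which its call begins. There is no depth.
- robot.close_job(): hands the job in; it is judged then, once.
The state is a dict: "t": time; "q": joint angles; "dq": joint speeds; "joint_torque": joint torques, N m; "tool_pos": TCP position; "orientation": TCP orientation; "force": force on the tool from outside, world axes, zero at the start; "wrist_torque": the same for the moment, N m; "opening": finger opening in m; "gripper_force": force on a finger pad.
Only numpy, scipy, OpenCV 4.12 (cv2) and the standard library are available. Lean on these libraries where they do the work, as an engineer would, in place of code of your own. Each camera call takes 0.05 s, during which the arm holds its last target. There are 200 camera calls.

## Task

The tissue homogeniser has been cleaned and is to be put away to dry: draw the pestle straight up out of its upright glass tube and hang it by its flange in one of the two empty slots of the rack with the white slotted plate, rod well into the slot, next to the thinner pestle that already hangs there. Keep it upright and do not strain the glass, and leave the tube stand, the rack, the other pestle and the two bottles where they are. Let go of the pestle once the flange rests on the rack.

Things in the scene. Friction and masses are not known exactly. Their poses are not given: they have to be found in the camera images.
- pestle: Pestle to move, 172 mm, 90 g, round about z (lower end to handle); starts in the tube. Origin: centre of its lower end. Along z in mm: white head, diameter 21, 0-36; steel rod, diameter 8, 36-112; grey flange, diameter 24, 112-118; grey ribbed handle, diameter 18, 118-172: grip here. The head has 2 mm play all round in the tube, so it may lean a few degrees.
- pestle_tip (a point): Lower end of the pestle, centre of the underside of its head (the origin of pestle).
- pestle_neck (a point): Point on the pestle's axis at the underside of its flange, 112 mm above the tip; this level rests on the rack's plate.
- stand: Grey round weighted stand, 96 mm diameter, 0.9 kg, loose on the bench, holding the glass tube in an aluminium collar (46 mm diameter, up to 45 mm high; a thumb screw reaches 41 mm out on +y). Origin: centre of its underside, z up the tube's axis. Tube: inner floor 22 mm up, bore 25 mm, from 84 mm up widening to a 43 mm wide rim at 108 mm.
- tube_rim (a point): Centre of the tube's mouth, level with the rim, 108 mm above the bench. The pestle's tip must rise above it to be clear.
- rack: Rack with a white slotted plate, 236 mm wide (y), 1.2 kg, loose on the bench. Origin: centre of its underside; -x is the open front. Grey base 10 mm thick, x -61 to 65 mm. Two 14 mm posts at x 34, y +-95 mm carry a plate 6 mm thick, top 140 mm up, x -45 to 50 mm. Above the plate are only 2 mm screw heads and the hanging thin pestle. Three slots at y 75, 0, -75 mm, see the points.
- slot_mid (a point): Middle slot, empty. The point: axis of a rod pushed fully in, at the level of the plate's top; 46 mm behind the plate's front edge. Slot 14 mm wide, along x, open at the front, its mouth rounded out to 36 mm. A head does not pass through from above: the rod goes in from the front, along the rack's +x, flange above the plate, and is let down until the flange rests.
- slot_right (a point): The slot on the rack's -y side (75 mm from slot_mid), empty; same kind of slot and point as slot_mid.
- slot_left (a point): The slot on the rack's +y side (75 mm from slot_mid), taken by the thin pestle; same kind of slot and point as slot_mid.
- thin_pestle: The other pestle, like the first but with a thinner head (diameter 15 mm); hangs in slot_left, handle up to 200 mm above the bench. Leave it there. Origin: centre of its lower end; z up the rod.
- thin_pestle_neck (a point): Point on the thin pestle's axis at the underside of its flange, 112 mm above its lower end.
- dye: Small bottle with black cap, diameter 34 mm, height 62 mm, loose, to the left of the work. Origin: centre of its underside.
- water: White plastic bottle, diameter 48 mm, height 105 mm, loose, to the right of the work. Origin: centre of its underside.
There are look-alikes about, which are no part of the job. Leave any green or turquoise look-alike of the stand alone.

How it is judged:
On the way:
1. the pestle is drawn up clear of the tube: its tip is above the rim, the pestle still upright (within 0.35 rad) (z of pestle_tip in the frame of tube_rim above 0.002 m and angle between pestle's own z axis and vertical below 0.35 rad), for 0.1 s.
At the end, for the whole second after the job is handed in: The pestle hangs free in slot_mid or slot_right: neck within 20 mm across and 4 mm in height of the slot site, tilt under 0.12 rad, at rest. The thin pestle hangs likewise in slot_left. Stand and rack upright (0.05 rad), within 30 mm of their start (((horizontal distance between pestle_neck and slot_mid below 0.02 m and z of pestle_neck in the frame of slot_mid between -0.004 and 0.004 m and angle between pestle's own z axis and vertical below 0.12 rad) or (horizontal distance between pestle_neck and slot_right below 0.02 m and z of pestle_neck in the frame of slot_right between -0.004 and 0.004 m and angle between pestle's own z axis and vertical below 0.12 rad)) and linear speed of pestle below 0.02 m/s and angular speed of pestle below 0.3 rad/s and contact force between pestle and the fingers below 0.5 N and horizontal distance between thin_pestle_neck and slot_left below 0.02 m and z of thin_pestle_neck in the frame of slot_left between -0.004 and 0.004 m and angle between thin_pestle's own z axis and vertical below 0.12 rad and distance of each of stand, rack from where it was at the start of the episode below 0.03 m and angle between each of stand, rack's own z axis and vertical below 0.05 rad); the robot touches nothing.
It fails at once if the pestle is tipped over (more than 0.6 rad) or dropped on its side (angle between pestle's own z axis and vertical above 0.6 rad).
It fails at once if the glass tube is strained: more than 25 N between the pestle and the tube with its stand (contact force between pestle and stand above 25 N).
It fails at once if the stand is tipped (more than 0.2 rad) or shoved by more than 40 mm (angle between stand's own z axis and vertical above 0.2 rad or distance of stand from where it was at the start of the episode above 0.04 m).
It fails at once if the rack is tipped (more than 0.2 rad) or shoved by more than 40 mm (angle between rack's own z axis and vertical above 0.2 rad or distance of rack from where it was at the start of the episode above 0.04 m).
It fails at once if a bottle is moved by more than 30 mm (distance of any of dye, water from where it was at the start of the episode above 0.03 m).
It also fails if it takes over 42 s, if anything falls off the work surface, if the arm or the gripper's body presses on something with over 40 N, if the wrist force passes 120 N, or if a joint passes its speed limit or range.

## Working session

There is one attempt and no reset: what is moved stays moved. The work goes in short steps, Python scripts to look and compute and a shell command to move; the robot and the scene stay as the last step left them, time stands still between calls to the robot, and variables do not carry over. Pictures are saved under pics/ and viewed, at most 10 in all, crops included, and the job is handed in when it is done.

```bash
mkdir -p pics
cat > h.py <<'E'
import numpy as np, cv2
from plant import robot
def ray(c,u,v):
    K=c["K"]; d=np.array([(u-K[0,2])/K[0,0],(v-K[1,2])/K[1,1]]); s=d.copy()
    for _ in range(20): s=d/(1+c["k1"]*(s@s))
    P=np.array(c["pose"]); r=P[:3,:3]@np.array([s[0],-s[1],-1]); return P[:3,3],r/np.linalg.norm(r)
def onz(c,u,v,z):
    o,r=ray(c,u,v); return o+r*(z-o[2])/r[2]
def tri(c1,p1,c2,p2):
    o1,r1=ray(c1,*p1);o2,r2=ray(c2,*p2)
    s=np.linalg.lstsq(np.c_[r1,-r2],o2-o1,rcond=None)[0]
    a=o1+s[0]*r1;b=o2+s[1]*r2; return (a+b)/2,np.linalg.norm(a-b)
def proj(c,p):
    P=np.array(c["pose"]);q=P[:3,:3].T@(np.array(p)-P[:3,3]);s=np.array([q[0],-q[1]])/-q[2]
    s=s*(1+c["k1"]*(s@s));K=c["K"];return K[0,0]*s[0]+K[0,2],K[1,1]*s[1]+K[1,2]
E
python3 - <<'E'
from h import *
for n in("scene","top"):
    c=robot.read_camera(n);cv2.imwrite(f"pics/{n}0.png",c["img"]);print(n,c["K"],c["k1"],np.round(c["pose"],3))
s=robot.read_state();print(robot.tcp_to_grasp,{k:np.round(v,3) for k,v in s.items()})
E
```

```text
scene [[545.41214982   0.         278.37149443]
 [  0.         545.41214982 202.41201503]
 [  0.           0.           1.        ]] 0.07193321815133369 [[ 0.81   0.371 -0.454 -0.259]
 [-0.586  0.52  -0.621 -1.095]
 [ 0.006  0.769  0.639  1.143]
 [ 0.     0.     0.     1.   ]]
top [[466.38506986   0.         276.50094564]
 [  0.         466.38506986 212.21560775]
 [  0.           0.           1.        ]] -0.00729828556807676 [[-1.100e-02  9.770e-01 -2.120e-01  1.800e-01]
 [-1.000e+00 -1.000e-02  3.000e-03 -8.100e-02]
 [ 1.000e-03  2.120e-01  9.770e-01  1.536e+00]
 [ 0.000e+00  0.000e+00  0.000e+00  1.000e+00]]
0.0188 {'t': np.float64(0.1), 'q': array([ 1.239,  0.131,  1.489, -0.   ,  1.523, -0.085]), 'dq': array([-0.001, -0.001, -0.003,  0.   ,  0.   ,  0.001]), 'joint_torque': array([ 1.0000e-03, -5.6133e+01, -4.9310e+01,  7.7000e-02,  2.9000e-02,
       -0.0000e+00]), 'tool_pos': array([0.146, 0.581, 0.218]), 'orientation': array([-3.860e-01, -3.117e+00,  3.000e-03]), 'force': array([ 0.687, -0.139,  0.872]), 'wrist_torque': array([-0.011,  0.034,  0.037]), 'gripper_force': np.float64(0.0), 'opening': np.float64(0.093)}
```

View pics/scene0.png

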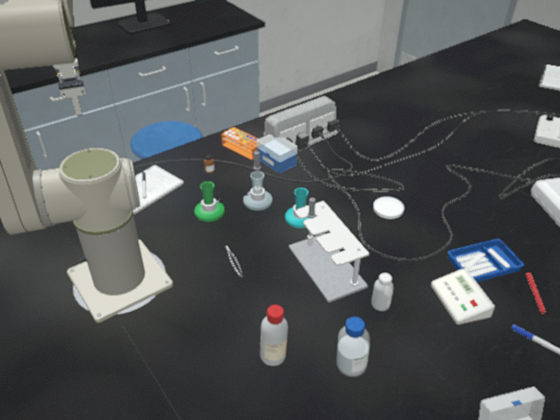

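View pics/top0.png

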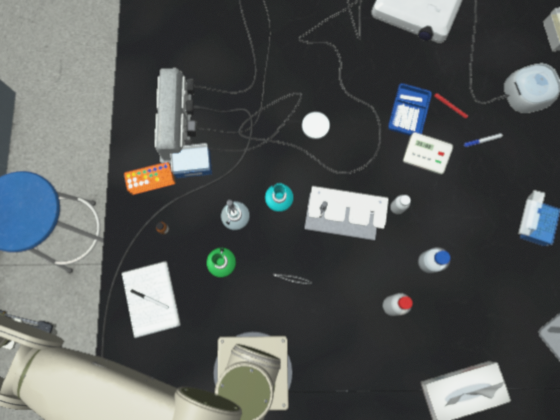

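The grey stand with the pestle is at scene (258,190) / top (235,213). The look-alikes are green, scene (209,205) / top (221,262), and turquoise, scene (300,210) / top (279,197). The grey one fits the description because it is the only one holding a pestle. The rack is at top (346,212), with the thin pestle in its left slot. I'll confirm this in an enlarged crop.

Run:
```python
import cv2,numpy as np
a=cv2.imread("pics/top0.png")[165:265,200:400];b=cv2.imread("pics/scene0.png")[135:310,225:395]
cv2.imwrite("pics/ctop.png",cv2.resize(a,None,fx=4,fy=4,interpolation=2));cv2.imwrite("pics/cscene.png",cv2.resize(b,None,fx=3.4,fy=3.4,interpolation=2))
```

```text
(no output)
```

View pics/ctop.png

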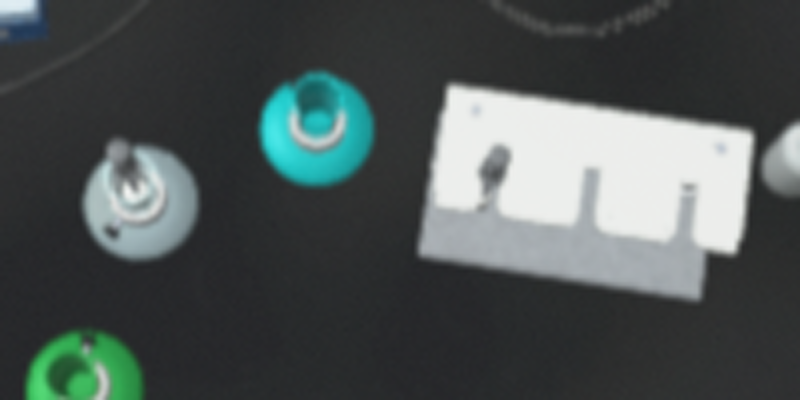

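View pics/cscene.png

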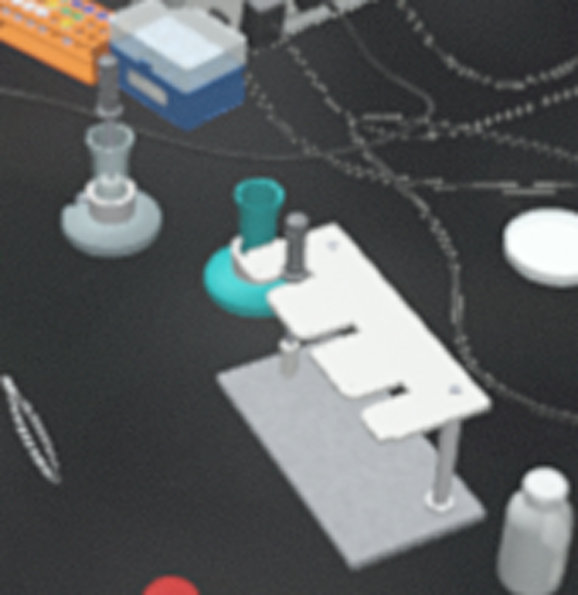

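Confirmed: the grey stand, at top-crop (140,202), is the only one with a pestle in it (handle top at crop (120,148)). The middle slot at crop (592,168)-(590,225) is empty, and so is the right one at (688,185). The thin pestle hangs in the left slot. I'll measure now.

```bash
cat > m.py <<'E'
from h import *
def big(m,near):
    n,l,s,ce=cv2.connectedComponentsWithStats(m.astype(np.uint8)); 
    i=max(range(1,n),key=lambda i:s[i,4]*(np.hypot(*(ce[i]-near))<30)); return l==i
E
python3 - <<'E'
from m import *
t=robot.read_camera("top");s=robot.read_camera("scene")
g=t["img"].astype(int)
m=big(g.min(2)>195,(350,208)); m[:,395:]=0   # plate
c=cv2.findContours(m.astype(np.uint8),0,1)[0];c=max(c,key=cv2.contourArea)[:,0]
w=np.array([onz(t,u,v,.14)[:2] for u,v in c])
r=cv2.minAreaRect(w.astype(np.float32));print("plate",r);print(cv2.boxPoints(r))
print("corners px",cv2.boxPoints(cv2.minAreaRect(c.astype(np.float32))))
# stand disc: grey-blue, bottom
for n,cam,near in(("top",t,(235,215)),("scene",s,(258,195))):
    G=cam["img"].astype(int); m=big(G.min(2)>95,near); ys,xs=np.where(m); print(n,xs.min(),xs.max(),ys.min(),ys.max(),m.sum())
    print(onz(cam,(xs.min()+xs.max()+1)/2-.5,near[1],.0))
for nm,a,b in(("handle top",(230,201.5),(256.8,153.2)),("thin top",(200+497/4,165+153/4),(225+297/3.4,135+219/3.4))):
    print(nm,tri(t,a,s,b))
for z in (.134,.14,.194): print(z)
print("slotmid end",onz(t,200+592/4,165+168/4,.14),onz(t,200+690/4,165+186/4,.14),"front",onz(t,200+541/4,165+222/4,.14),onz(t,200+640/4,165+237/4,.14))
print("back corners",onz(t,200+449/4,165+84/4,.14),onz(t,200+754/4,165+130/4,.14))
print("base front",onz(t,200+418/4,165+256/4,.01),onz(t,200+700/4,165+300/4,.01))
print("standdisc",onz(t,235,215.5,.01))
E
```

```text
plate ((0.495968222618103, -0.30291128158569336), (0.2360565960407257, 0.09497763216495514), 80.32823181152344)
[[ 0.42932522 -0.41128367]
 [ 0.52295285 -0.42724025]
 [ 0.5626112  -0.19453889]
 [ 0.4689836  -0.17858231]]
corners px [[307.1387  216.09825]
 [311.70517 186.41618]
 [388.2023  198.18498]
 [383.63583 227.86705]]
top 221 248 200 229 615
[0.50410638 0.05623229 0.        ]
scene 243 272 150 209 801
[0.51901423 0.0866238  0.        ]
handle top (array([0.50153548, 0.05367646, 0.19455502]), np.float64(0.005242774936160138))
thin top (array([ 0.49310688, -0.22481133,  0.20199396]), np.float64(0.001818134809238146))
0.134
0.14
0.194
slotmid end [ 0.49594293 -0.30455756  0.14      ] [ 0.48100705 -0.37908384  0.14      ] front [ 0.45411293 -0.2638057   0.14      ] [ 0.44166689 -0.33880994  0.14      ]
back corners [ 0.56388323 -0.19654831  0.14      ] [ 0.52468057 -0.43090218  0.14      ]
base front [ 0.45198956 -0.17760644  0.01      ] [ 0.41256746 -0.40992425  0.01      ]
standdisc [0.50026751 0.0536564  0.01      ]
```

```bash
cat > to.py <<'E'
import sys
from h import *
from scipy.spatial.transform import Rotation as R
s=robot.read_state();M=R.from_rotvec(s["orientation"]).as_matrix()
g=np.array([float(a) for a in sys.argv[1:4]])
yaw=np.degrees(np.arctan2(M[1,1],M[0,1]))
print("t",round(s["t"],2),"pos",np.round(s["tool_pos"],4),"shift cm",np.round(100*M.T@(g-s["tool_pos"]),2),"roll left",round(yaw+9.67,2),"F",np.round(s["force"],1),"open",round(s["opening"],4),"q",np.round(s["q"],2))
E
python3 -m pendant '[[[1,0,0,-0.5,8.5],[1,0,0,-0.5,8.5],[1,0,0,-0.5,8.5],[1,0,0,-0.5,8.5],[1,0,0,0,8.5],[1,0,0,0,8.5],[1,0,0,0,8.5],[1,0,0,0,8.5]]]'
python3 -m pendant '[[[1,0,0,0,8.5],[1,0,0,0,8.5],[1,0,0,0,0],[1,0,0,0,0]]]'
python3 to.py 0.501 0.0537 0.239
python3 - <<'E'
from m import *
t=robot.read_camera("top");s=robot.read_camera("scene")
print(onz(t,230,201.5,.194),onz(s,256.8,153.2,.194))
# handle mask: sampled gray ranges in crops
for n,c,(x0,y0,x1,y1) in(("t",t,(222,195,242,215)),("s",s,(248,146,266,172))):
    print(n);print(c["img"][y0:y1,x0:x1].max(2))
E
```

```text
t: 1.0
tool_pos: [0.1465, 0.5817, 0.2384]
orientation: [2.071, 2.362, -0.001]
force: [0.4, 0.3, 0.7]
opening: 0.0931
gripper_force: 0.0
t: 1.4
tool_pos: [0.1465, 0.5817, 0.2385]
orientation: [2.387, 2.043, -0.0]
force: [-0.1, -0.3, 0.2]
opening: 0.0928
gripper_force: 0.0
t 1.4 pos [0.1465 0.5817 0.2385] shift cm [-4.670e+01  4.317e+01 -4.000e-02] roll left 0.79 F [-0.1 -0.3  0.2] open 0.0928 q [1.24 0.12 1.46 0.   1.56 1.39]
[0.50408709 0.05261873 0.194     ] [0.49931424 0.05496803 0.194     ]
t
[[ 48  49  49  49  48  49  48  49  49  47  48  48  47  47  46  47  47  48
   46  46]
 [ 48  48  49  47  48  47  48  47  47  48  47  47  47  48  47  48  47  47
   45  46]
 [ 48  49  49  47  48  48  48  48  48  48  46  47  47  48  47  46  46  48
   47  47]
 [ 49  48  48  49  48  48  53  54  51  49  46  48  47  46  47  46  46  46
   45  45]
 [ 48  49  49  49  49  59  75  79  72  60  49  46  47  48  47  46  47  45
   47  47]
 [ 47  47  48  47  58  86 109 114 107  91  65  57  62  62  59  58  53  49
   46  45]
 [ 48  47  48  49  75 118 138 138 132 119  90  90 108 105  99  92  82  71
   60  52]
 [ 4
[... 2354 characters left out ...]
 73  75 100 123 135 130]
 [ 65  65  66  64  65  79  98 103 102 106 112  97  70  66  73  91 116 129]
 [ 65  65  65  65  65  78 102 101  99 100  98  88  71  65  65  71  81 101]
 [ 69  65  65  65  70  87 113 102  99  98  95  92  86  71  66  70  69  74]
 [ 76  72  74  68  74 107 130 113 101  99 101 112 115  82  66  68  70  68]
 [ 80  82  80  75  84 122 151 138 123 119 126 131 128  88  67  68  71  70]
 [ 65  70  73  78  86 108 143 152 142 142 143 128 105  74  65  68  72  69]
 [ 65  61  61  66  66  77  99 116 122 121 117 101  80  66  64  69  70  71]
 [ 64  63  62  61  58  61  75  96 115 120 109  92  82  73  68  64  68  72]
 [ 66  64  63  69  81  93 111 123 128 137 133 125 126 112  90  76  72  71]]
```

```bash
python3 -m pendant '[[[1,0,0,0,0.8],[1,-3.1,2.85,0,0],[1,-3.1,2.85,0,0],[1,-3.1,2.85,0,0],[1,-3.1,2.85,0,0],[1,-3.1,2.85,0,0],[1,-3.1,2.85,0,0],[1,-3.1,2.85,0,0]]]' >/dev/null
python3 -m pendant '[[[1,-3.1,2.85,0,0],[1,-3.1,2.85,0,0],[1,-3.1,2.85,0,0],[1,-3.1,2.85,0,0],[1,-3.1,2.85,0,0],[1,-3.1,2.85,0,0],[1,0,0,0,0],[1,0,0,0,0]]]' >/dev/null
python3 to.py 0.501 0.0552 0.239
```

```text
t 3.1 pos [0.4421 0.1202 0.2386] shift cm [-5.37  6.93 -0.04] roll left -0.39 F [-0.5  0.3  0.5] open 0.0931 q [ 0.15 -0.27  1.83  0.    1.58  0.33]
```

```bash
python3 -m pendant '[[[1,0,0,0,-0.4],[1,-1.35,1.75,0,0],[1,-1.35,1.75,0,0],[1,-1.35,1.75,0,0],[1,-1.35,1.7,0,0],[1,0,0,0,0],[1,0,0,0,0],[1,0,0,0,0]]]' >/dev/null
python3 to.py 0.501 0.0552 0.151
python3 - <<'E'
from m import *
a=robot.read_camera("top")["img"][150:250,185:285];b=robot.read_camera("scene")["img"][100:200,205:305]
cv2.imwrite("pics/g1.png",cv2.resize(np.hstack([a,b]),None,fx=4,fy=4,interpolation=2))
E
```

```text
t 3.9 pos [0.5009 0.0575 0.2387] shift cm [-0.23  0.05  8.77] roll left 0.23 F [0.1 0.5 0.7] open 0.0931 q [ 0.01 -0.14  1.72  0.    1.56  0.18]
```

View pics/g1.png

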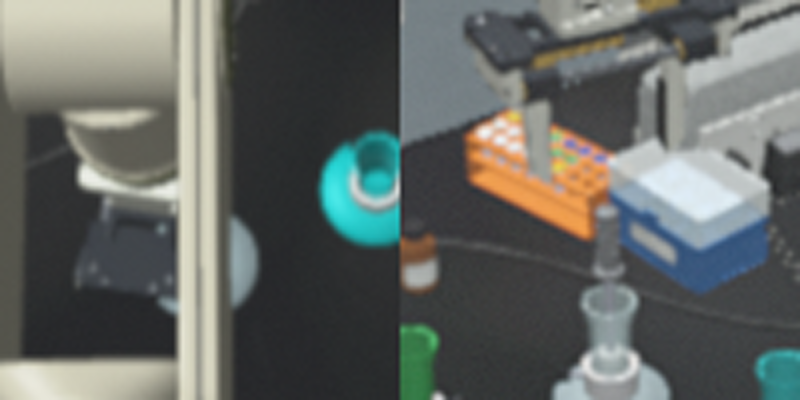

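The handle top at crop (607,205) lies centred between the fingertips at (540,170) and (675,150), so I'll descend and grip.

```bash
python3 -m pendant '[[[1,-0.2,0,0,0],[1,0,0,1.8,0],[1,0,0,1.8,0],[1,0,0,1.8,0],[1,0,0,1.8,0],[1,0,0,1.6,0],[1,0,0,0,0],[1,0,0,0,0]]]'
python3 -m pendant '[[[0.35,0,0,0,0],[0.35,0,0,0,0],[0.35,0,0,0,0],[0.35,0,0,0,0],[0.25,0,0,0,0],[0.25,0,0,0,0]]]' 10
python3 to.py 0.501 0.0552 0.151
```

```text
t: 4.8
tool_pos: [0.501, 0.0543, 0.1509]
orientation: [-2.398, -2.029, 0.0]
force: [0.2, -0.7, -0.4]
opening: 0.0928
gripper_force: 0.0
t: 5.4
tool_pos: [0.5012, 0.0542, 0.1507]
orientation: [2.398, 2.029, 0.0]
force: [0.3, 0.4, 0.0]
opening: 0.0491
gripper_force: 0.0
t 5.4 pos [0.5012 0.0542 0.1507] shift cm [ 0.1  -0.04 -0.03] roll left 0.13 F [0.3 0.4 0. ] open 0.0491 q [ 0.01 -0.09  1.84 -0.    1.39  0.17]
```

```bash
python3 -m pendant '[[[0.2,0,0,0,0],[0.15,0,0,0,0],[0.1,0,0,0,0],[0.1,0,0,0,0],[0.1,0,0,0,0]]]' 10
python3 to.py 0.501 0.0552 0.151
```

```text
t: 5.9
tool_pos: [0.5012, 0.0542, 0.1506]
orientation: [2.398, 2.029, -0.0]
force: [1.1, -0.1, -0.3]
opening: 0.018
gripper_force: 10.0
t 5.9 pos [0.5012 0.0542 0.1506] shift cm [ 0.1  -0.04 -0.04] roll left 0.13 F [ 1.1 -0.1 -0.3] open 0.018 q [ 0.01 -0.09  1.84 -0.    1.39  0.17]
```

Gripped: the opening reads 18 mm, which is the handle diameter. I'll tighten to 20 N and draw it up slowly at first.

```bash
python3 -m pendant '[[[0.1,0,0,0,0],[0.1,0,0,0,0],[0.1,0,0,-0.3,0],[0.1,0,0,-0.7,0],[0.1,0,0,-1,0],[0.1,0,0,-1,0]]]' 20
python3 -m pendant '[[[0.1,0,0,-1.2,0],[0.1,0,0,-1.2,0],[0.1,0,0,-1.5,0],[0.1,0,0,-1.5,0],[0.1,0,0,-1.5,0],[0.1,0,0,-1.5,0],[0.1,0,0,0,0],[0.1,0,0,0,0]]]'
python3 to.py 0.4196 -0.2899 0.262
python3 - <<'E'
from m import *
b=robot.read_camera("scene")["img"][90:210,200:320]
cv2.imwrite("pics/g2.png",cv2.resize(b,None,fx=4.5,fy=4.5,interpolation=2))
E
```

```text
t: 6.5
tool_pos: [0.5013, 0.0542, 0.1818]
orientation: [2.398, 2.029, 0.0]
force: [0.6, -0.3, -1.1]
opening: 0.0177
gripper_force: 20.0
t: 7.3
tool_pos: [0.5014, 0.0542, 0.2649]
orientation: [2.398, 2.029, 0.001]
force: [-0.8, -0.1, -1.4]
opening: 0.0179
gripper_force: 20.0
t 7.3 pos [0.5014 0.0542 0.2649] shift cm [-35.29  -2.37   0.29] roll left 0.13 F [-0.8 -0.1 -1.4] open 0.0179 q [ 0.01 -0.15  1.68 -0.    1.61  0.17]
```

View pics/g2.png

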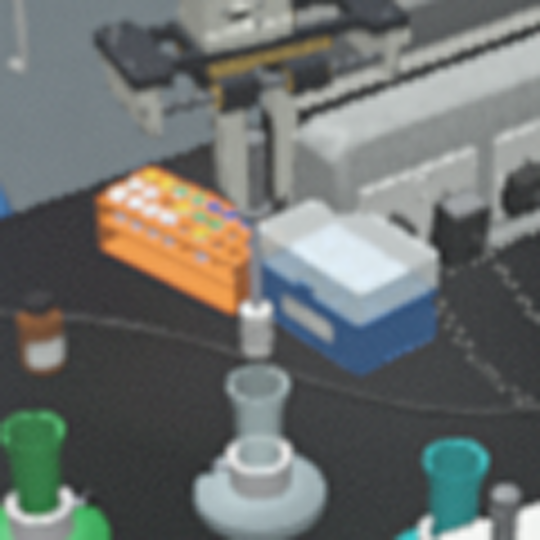

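The white head, bottom at crop (256,357), is clear of the tube's mouth at (258,372) and the pestle hangs upright. I'll carry it to a point in front of the middle slot.

```bash
python3 -m pendant '[[[0.1,-1,-0.2,0,0],[0.1,-2,-0.3,0,0],[0.1,-3,-0.3,0,0],[0.1,-3.3,-0.3,0,0],[0.1,-3.3,-0.3,0,0],[0.1,-3.3,-0.3,0,0],[0.1,-3.3,-0.3,0,0],[0.1,-3.3,-0.2,0,0]]]' >/dev/null
python3 -m pendant '[[[0.1,-3.3,-0.2,0,0],[0.1,-3.3,0,0,0],[0.1,-3,0,0,0],[0.1,-2,0,0,0],[0.1,-1,0,0,0],[0.1,0,0,0,0],[0.1,0,0,0,0]]]'
python3 to.py 0.4196 -0.2899 0.262
python3 - <<'E'
from m import *
t=robot.read_camera("top")["img"][165:265,300:400];b=robot.read_camera("scene")["img"][180:280,270:370]
cv2.imwrite("pics/g3.png",cv2.resize(np.hstack([t,b]),None,fx=4,fy=4,interpolation=2))
E
```

```text
t: 8.85
tool_pos: [0.4192, -0.2874, 0.2642]
orientation: [-2.398, -2.028, -0.0]
force: [-0.2, -0.5, -1.4]
opening: 0.018
gripper_force: 20.0
t 8.85 pos [ 0.4192 -0.2874  0.2642] shift cm [-0.24  0.08  0.22] roll left 0.12 F [-0.2 -0.5 -1.4] open 0.018 q [-0.7  -0.13  1.67  0.    1.61 -0.54]
```

View pics/g3.png

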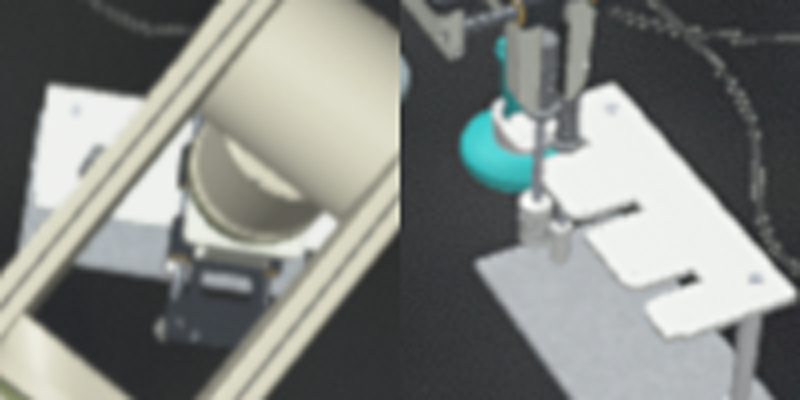

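Run:
```python
from m import *
s=robot.read_camera("scene");p=robot.read_state()["tool_pos"]
for n,d in(("neck",.0166),("headtop",.0926),("tip",.1286)): print(n,proj(s,p-[0,0,d]))
for z in(.1356,): print("tip+5x",proj(s,p-[0.005,0,.1286]),"tip+5y",proj(s,p+[0,.005,-.1286]))
# rod/head centre by row: bright run near x~303
g=s["img"].max(2)
for v in range(206,244,3): print(v,g[v,296:314])
print("slot end/mouth", proj(s,(.4945,-.3027,.14)), proj(s,(.4492,-.2949,.14)))
```

```text
neck (np.float64(306.2020849527031), np.float64(208.6603995914002))
headtop (np.float64(305.0922977992665), np.float64(230.7442402905043))
tip (np.float64(304.59439455765715), np.float64(240.69528601495756))
tip+5x (np.float64(303.11241889628), np.float64(241.45274698491704)) tip+5y (np.float64(303.43926635563304), np.float64(239.63783767588143))
206 [136 119 126 131 139 152 160 157 135 109 108 115 139 149 121 102  99 103]
209 [164 178 223 239 239 212 166 138 121 117 126 144 142 106  99 109 105 104]
212 [232 245 244 243 243 244 240 212 156 149 193 227 195 122  96 108 107 105]
215 [148 174 212 234 238 242 238 197 149 151 171 166 151 132 121 119 122 128]
218 [207 198 187 180 181 186 176 145 136 146 175 198 200 193 186 186 191 210]
221 [200 198 198 197 195 194 184 152 139 173 224 243 244 242 242 242 242 242]
224 [180 178 179 179 178 178 167 137 136 167 217 242 244 242 242 241 241 241]
227 [124 125 125 123 132 154 161 140 136 141 163 202 234 244 243 243 241 242]
230 [ 70  66  67 121 206 251 246 209 192 215 234 211 148 173 223 243 244 242]
233 [ 68  69  70  86 128 154 168 177 179 172 165 140 102 112 141 168 202 222]
236 [ 71  68  70  95 134 149 155 160 161 159 155 176 211 205 186 194 192 131]
239 [ 67  65  65  91 135 154 156 156 151 153 149 151 154 162 165 163 165 183]
242 [128 143 162 184 189 187 183 179 179 185 185 170 160 165 164 160 164 181]
slot end/mouth (np.float64(330.0672263818627), np.float64(231.75035740208796)) (np.float64(315.1812889636208), np.float64(236.8279438417151))
```

```bash
python3 -m pendant '[[[0.1,-0.25,0,0.5,0],[0.1,0,0,1.5,0],[0.1,0,0,1.8,0],[0.1,0,0,2,0],[0.1,0,0,2,0],[0.1,0,0,1.5,0],[0.1,0,0,0.8,0],[0.1,0,0,0.2,0]]]' 
python3 -m pendant '[[[0.1,0,0,0,0],[0.1,0,0,0,0]]]' >/dev/null
python3 to.py 0.4945 -0.3027 0.161
python3 - <<'E'
from m import *
s=robot.read_camera("scene");p=robot.read_state()["tool_pos"]
for n,d in(("neck",.0166),("plate-level",p[2]-.14),("headtop",.0926),("tip",.1286)): print(n,proj(s,p-[0,0,d]))
cv2.imwrite("pics/g4.png",cv2.resize(s["img"][195:275,275:365],None,fx=7,fy=7,interpolation=2))
E
```

```text
t: 9.8
tool_pos: [0.4184, -0.2899, 0.1602]
orientation: [-2.397, -2.028, 0.001]
force: [-0.0, 0.1, -1.0]
opening: 0.0175
gripper_force: 20.0
t 10.0 pos [ 0.4195 -0.2909  0.1627] shift cm [0.08 7.6  0.18] roll left 0.13 F [-0.1 -0.2 -1.3] open 0.0175 q [-0.71 -0.08  1.81 -0.    1.42 -0.54]
neck (np.float64(305.5992010585903), np.float64(238.7706105834814))
plate-level (np.float64(305.5123337273717), np.float64(240.45961960908636))
headtop (np.float64(304.56269240190636), np.float64(258.9750464493211))
tip (np.float64(304.09625148838467), np.float64(268.1038035921976))
```

View pics/g4.png

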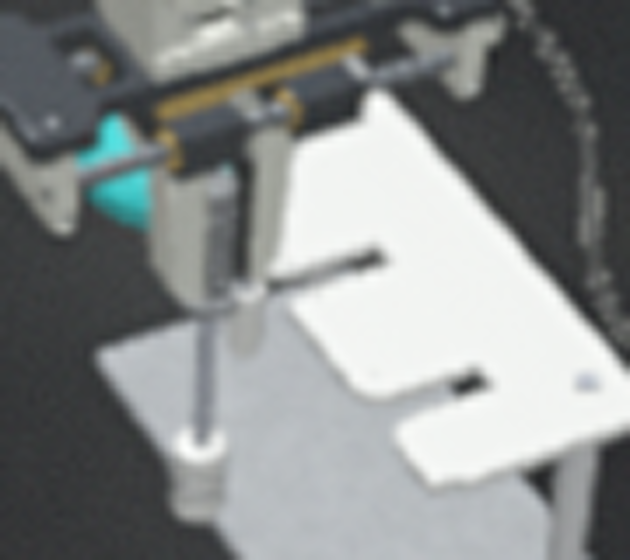

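Run:
```python
from m import *
s=robot.read_camera("scene");g=s["img"].max(2)
for u in range(318,331): print(u,g[224:246,u])
X=np.array([.9858,-.168]);Y=np.array([.168,.9858])
for (u,v) in [(304.7,239.6),(322,232),(322,236),(326,231),(326,234)]: 
    w=onz(s,u,v,.14)[:2]-[.4945,-.3027]; print(u,v,"rack mm",1e3*w@X,1e3*w@Y)
for v in range(240,254,3): print(v,g[v,298:312])
```

```text
318 [245 245 245 245 245 245 246 246 234 190 147 138 188 230 247 247 236 207
 182 178 183 188]
319 [244 244 244 244 244 244 246 243 219 175 150 163 209 238 247 248 247 238
 214 181 172 182]
320 [245 244 244 245 244 245 247 241 209 168 155 177 220 238 245 246 247 247
 239 215 184 172]
321 [244 244 244 245 244 245 246 234 191 157 158 195 238 245 245 245 245 246
 247 241 224 197]
322 [244 244 244 244 245 246 243 219 174 146 171 214 244 247 245 244 245 245
 246 246 245 237]
323 [244 243 244 244 245 246 241 210 157 137 189 229 245 246 245 245 245 245
 245 245 246 247]
324 [244 244 243 243 245 246 235 189 130 141 207 241 247 245 245 245 245 244
 244 244 245 246]
325 [244 244 244 244 246 242 219 171 106 140 215 245 247 245 245 245 245 245
 244 245 245 245]
326 [244 244 243 245 246 241 211 158  90 136 216 244 246 246 245 245 244 245
 244 245 245 244]
327 [244 244 244 245 244 234 188 123  88 169 237 247 245 245 244 245 245 244
 245 245 244 245]
328 [244 244 244 245 242 225 175 105 106 195 243 248 245 244 244 245 244 245
 245 244 245 245]
329 [244 244 244 245 244 237 205 155 145 209 243 246 244 244 244 244 245 245
 245 245 245 244]
330 [244 244 244 245 245 245 237 212 200 235 246 246 244 244 244 244 244 244
 244 245 245 245]
304.7 239.6 rack mm -76.29610627373933 2.858250986926624
322 232 rack mm -20.116183744074345 8.629407158125057
322 236 rack mm -27.947655587609663 -5.05853021881052
326 231 rack mm -8.392452718123277 7.373080438653833
326 234 rack mm -14.363273255827957 -2.927835197536539
240 [ 63  73  86 103 121 118 119 130 146 147 156 166 170 165]
243 [189 197 198 197 184 143 137 160 183 175 164 166 167 164]
246 [193 193 191 192 182 146 139 159 189 192 185 179 182 187]
249 [192 193 192 193 181 148 143 163 188 194 193 191 190 189]
252 [192 192 193 191 177 147 143 165 194 198 197 195 194 192]
```

```bash
python3 -m pendant '[[[0.1,0.25,0.5,0,0],[0.1,0,0.8,0,0],[0.1,0,1,0,0],[0.1,0,1,0,0],[0.1,0,0.8,0,0],[0.1,0,0.5,0,0],[0.1,0,0,0,0],[0.1,0,0,0,0]]]' 
python3 to.py 0.4945 -0.3027 0.161
python3 - <<'E'
from m import *
s=robot.read_camera("scene");p=robot.read_state()["tool_pos"]
for n,d in(("neck",.0166),("plate-level",p[2]-.14),("headtop",.0926),("tip",.1286)): print(n,proj(s,p-[0,0,d]))
cv2.imwrite("pics/g5.png",cv2.resize(s["img"][205:270,285:355],None,fx=9,fy=9,interpolation=2))
E
```

```text
t: 10.9
tool_pos: [0.4647, -0.2956, 0.1615]
orientation: [-2.398, -2.029, 0.0]
force: [-0.0, -0.4, -1.1]
opening: 0.0177
gripper_force: 20.0
t 10.9 pos [ 0.4647 -0.2956  0.1615] shift cm [-0.2   3.05  0.05] roll left 0.14 F [-0.  -0.4 -1.1] open 0.0177 q [-0.66  0.03  1.7  -0.    1.41 -0.49]
neck (np.float64(319.9266280479161), np.float64(233.3322785675264))
plate-level (np.float64(319.8264297380903), np.float64(234.69066607837826))
headtop (np.float64(318.4456617714927), np.float64(253.46406944551083))
tip (np.float64(317.7790466290715), np.float64(262.56409534656825))
```

View pics/g5.png

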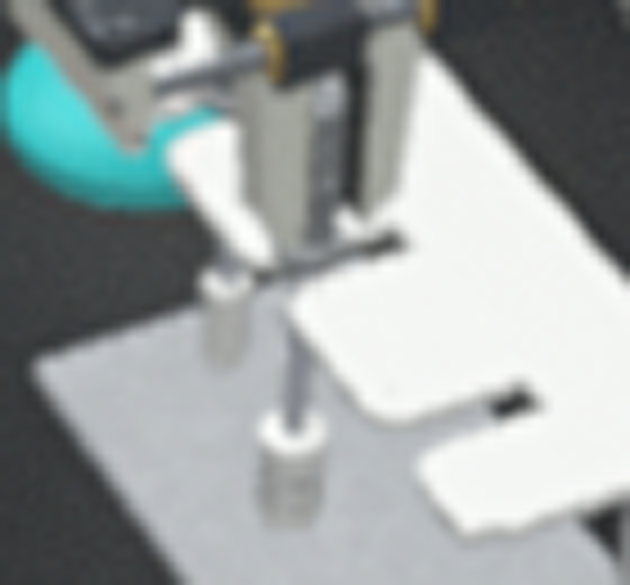

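The rod is now inside the slot's mouth: the flange at crop (315,250) lies on the slot's line, which ends at (395,240), and there is no contact force. I'll advance in small steps and watch the force.

```bash
python3 -m pendant '[[[0.1,0,0.4,0,0],[0.1,0,0.4,0,0],[0.1,0,0,0,0]]]'|grep -E "force|pos"
python3 -m pendant '[[[0.1,0,0.4,0,0],[0.1,0,0.4,0,0],[0.1,0,0,0,0]]]'|grep -E "force|pos"
python3 to.py 0.4945 -0.3027 0.161
```

```text
tool_pos: [0.473, -0.2971, 0.1618]
force: [0.2, -0.6, -1.0]
gripper_force: 20.0
tool_pos: [0.481, -0.2984, 0.1617]
force: [1.1, -0.9, -1.0]
gripper_force: 20.0
t 11.55 pos [ 0.481  -0.2984  0.1617] shift cm [-0.2   1.4   0.07] roll left 0.14 F [ 1.1 -0.9 -1. ] open 0.0178 q [-0.65  0.07  1.66  0.    1.41 -0.48]
```

```bash
python3 -m pendant '[[[0.1,-0.1,0,0,0],[0.1,0,0.4,0,0],[0.1,0,0.4,0,0],[0.1,0,0,0,0],[0.1,0,0,0,0]]]'|grep -E "force|pos"
python3 -m pendant '[[[0.1,0,0.3,0,0],[0.1,0,0,0,0],[0.1,0,0,0,0]]]'|grep -E "force|pos"
python3 to.py 0.4945 -0.3027 0.157
python3 - <<'E'
from m import *
for i in range(4): print(np.round(robot.read_state()["force"],2)); s=robot.read_camera("scene")
g=s["img"].max(2)
for u in range(322,340,2): print(u,g[224:242,u])
E
```

```text
tool_pos: [0.4883, -0.3005, 0.1616]
force: [0.5, 0.7, -1.1]
gripper_force: 20.0
tool_pos: [0.4912, -0.301, 0.1616]
force: [0.6, -0.4, -1.1]
gripper_force: 20.0
t 12.35 pos [ 0.4912 -0.301   0.1616] shift cm [-0.11  0.35  0.46] roll left 0.13 F [ 0.6 -0.4 -1.1] open 0.0177 q [-0.64  0.1   1.63 -0.    1.42 -0.47]
[ 0.64 -0.36 -1.12]
[-0.06 -0.04 -1.55]
[-0.25 -0.33 -0.94]
[-0.32 -0.66 -0.89]
322 [144 167 204 233 242 245 245 221 176 147 172 215 244 248 246 246 245 245]
324 [162 160 159 160 164 167 163 153 126 145 208 242 248 246 246 245 245 246]
326 [166 165 164 160 159 160 151 112 105 155 220 245 247 246 245 245 246 245]
328 [124 116 114 115 110 131 154 121 142 206 245 247 246 245 245 245 246 245]
330 [102 114 117 109 113 128 137 146 195 238 247 246 245 245 245 245 245 245]
332 [ 97 178 226 228 217 213 225 240 245 247 245 245 245 245 245 245 245 245]
334 [128 137 182 234 247 247 246 246 245 245 245 245 245 245 245 245 245 245]
336 [185 214 239 246 246 244 245 244 244 244 245 244 245 245 245 245 245 245]
338 [242 246 245 245 245 244 244 245 245 244 245 244 245 245 245 244 245 245]
```

```bash
python3 -m pendant '[[[0.1,0,0,0.15,0],[0.1,0,0,0.15,0],[0.1,0,0,0,0],[0.1,0,0,0,0]]]'|grep -E "force|pos"
python3 -m pendant '[[[0.1,0,0,0.1,0],[0.1,0,0,0,0],[0.1,0,0,0,0]]]'|grep -E "force|pos"
python3 -m pendant '[[[0.1,0,0,0.1,0],[0.1,0,0,0,0],[0.1,0,0,0,0]]]'|grep -E "force|pos"
```

```text
tool_pos: [0.4911, -0.301, 0.1585]
force: [0.2, -0.2, -1.1]
gripper_force: 20.0
tool_pos: [0.4912, -0.301, 0.1576]
force: [0.1, 0.0, -0.8]
gripper_force: 20.0
tool_pos: [0.4912, -0.3011, 0.1566]
force: [0.3, 0.2, -0.6]
gripper_force: 20.0
```

```bash
python3 -m pendant '[[[0.1,0,0,0.07,0],[0.1,0,0,0,0],[0.1,0,0,0,0]]]'|grep -E "force|pos"
python3 -m pendant '[[[0.1,0,0,0.07,0],[0.1,0,0,0,0],[0.1,0,0,0,0]]]'|grep -E "force|pos"
```

```text
tool_pos: [0.4912, -0.3011, 0.1566]
force: [-2.7, 1.8, 6.1]
gripper_force: 20.0
tool_pos: [0.4913, -0.3012, 0.1566]
force: [-4.3, 3.6, 9.6]
gripper_force: 20.0
```

The flange rests at the height I expected (TCP z 0.1566). I'll relieve the load, let go and back off.

```bash
python3 -m pendant '[[[0.1,0,0,-0.1,0],[0.1,0,0,0,0]]]' 5 |grep -E "force|pos"
python3 -m pendant '[[[0.22,0,0,0,0],[0.25,0,0,0,0],[0.35,0,0,0,0],[0.5,0,0,0,0],[0.6,0,0,0,0],[0.6,0,0,0,0]]]'
python3 -m pendant '[[[0.6,0,0,-1,0],[0.6,0,0,-2,0],[0.6,0,0,-2.5,0],[0.6,0,0,-2.5,0],[0.6,0,0,-2,0],[0.6,0,0,0,0]]]'
python3 -m pendant '[[[0.6,3,-3,0,0],[0.6,4,-3,0,0],[0.6,4,-3,0,0],[0.6,4,-2,0,0],[0.6,4,0,0,0],[0.6,4,0,0,0],[0.6,4,0,0,0],[0.6,0,0,0,0]]]'
python3 - <<'E'
from m import *
t=robot.read_camera("top");s=robot.read_camera("scene")
cv2.imwrite("pics/f.png",cv2.resize(np.hstack([t["img"][165:265,200:400],s["img"][160:310:,230:380][:100,:]]),None,fx=2.28,fy=2.28,interpolation=2))
a=t["img"][170:245,290:390];b=s["img"][185:285,285:385]
cv2.imwrite("pics/f2.png",cv2.resize(np.hstack([cv2.copyMakeBorder(a,0,25,0,0,0),b]),None,fx=4,fy=4,interpolation=2))
E
```

```text
tool_pos: [0.4913, -0.3012, 0.1565]
force: [-1.6, 0.7, 2.5]
gripper_force: 5.0
t: 14.95
tool_pos: [0.4911, -0.3011, 0.1562]
orientation: [-2.398, -2.029, 0.0]
force: [-0.5, -0.7, -0.2]
opening: 0.051
gripper_force: 0.0
t: 15.55
tool_pos: [0.4927, -0.3022, 0.261]
orientation: [2.393, 2.025, 0.003]
force: [0.1, 0.0, 0.4]
opening: 0.0562
gripper_force: 0.0
t: 16.35
tool_pos: [0.4273, -0.0126, 0.2554]
orientation: [-2.392, -2.034, -0.001]
force: [0.1, 0.0, -0.3]
opening: 0.0556
gripper_force: 0.0
```

View pics/f2.png

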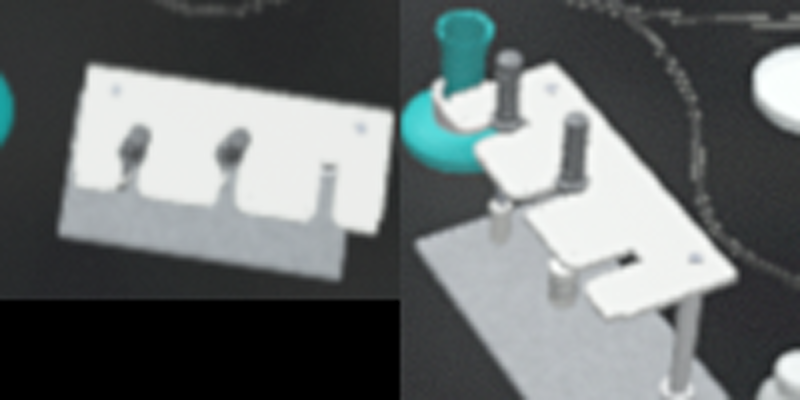

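The pestle hangs upright in the middle slot (handle at crop (235,148) and (573,150)) next to the undisturbed thin pestle, with its flange on the plate. The gripper is clear.

```bash
python3 -c "
from plant import robot
print(robot.close_job())"
```

```text
the job is handed in; nothing more can be done
None
```

The pestle was drawn up clear of the tube and now hangs by its flange in the middle slot, upright and released; I handed the job in at about 16.5 s, and no verdict came back.

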